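# Set the waste-station extraction dial to the yellow line and start it

## Robot

A 7-joint arm with a two-finger parallel gripper is mounted at the origin on the work surface. World frame = base frame: x ahead of the robot, y to its left, z up, the work surface at z = 0. Lengths are in m, angles in degrees, forces in N, time in s.
With the tool pointing down it reaches from about 0.425 to 0.875 m from the base axis. Payload 4.7 kg.
Tool frame: the origin (TCP) lies at the very end of the fingers, on their centre line; the grasp point (between the pads) lies env.hold_point_z behind it (env.hold_point_z is the distance from the TCP to the grasp point, in m); z points along the fingers, y is the line along which they close (so a half turn about z gives the same grasp; the last joint's range is limited). The gripper opens to 87 mm and grips with 3 to 60 N. Pads are 19 mm wide; open, the fingers measure 117 mm over their backs; the gripper's body (75 mm by 190 mm) begins 51 mm behind the grasp point.
Start: joints at [73.745, 18.392, -4.016, 83.108, 1.295, 78.541, -3.26], TCP at [0.191, -0.621, 0.223] pointing down, gripper open.
Joint ranges: [-163.93, 163.93], [-17.29, 119.83], [-79.2, 71.16], [3.27, 140.29], [-89.18, 269.18], [5.43, 117.66], [-154.24, 154.24]. Speed limits (degrees/s): [147.25, 147.25, 180, 180, 180, 180, 180].

## Interface

Orientations are given as [roll, pitch, yaw] about the fixed x, y, z axes, in that order (R = Rz(yaw) Ry(pitch) Rx(roll)).
In Python, from cell import env gives the robot as it stands.
- The arm moves only by the shell command python3 -m jog 'ROWS' [FORCE]. ROWS is JSON, a list of rows, each an object with "dp": the shift along the tool's x, y, z in cm, a list of three; "twist": the turn about the tool's z in degrees; "fingers": the opening, from 0 (shut) to 1 (fully open). A call has 1 to 8 rows; each row is the pose to reach, as a shift and turn from the pose commanded when the call began, along the tool's axes at that moment; what a row does not reach only later rows make up. A row lasts 1/8 s, in which the tool goes at most 62.5 mm and 10.7 degrees, less where a joint would pass 70% of its speed; a pose out of reach is approached as far as the arm can. A call with a gripper value outside its range is refused whole. The fingers move at their own pace and stop on an object; FORCE is the grip in N (left out, the last holds). Time passes only in rows, so rows that repeat a pose let the fingers close. It gives the time, the measured TCP pose, the force, the opening and the grip force at its end, in the units of the state.
- env.get_obs(): the state, without advancing time (a new reading comes with each control period).
- env.read_camera(name): name is "side" or "top"; returns a dict with "pixels" (384x512x3 uint8, blue, green, red), "depth" (384x512 float32, m along the optical axis (not along the pixel's ray), 0 where there is no reading), "fx", "fy", "cx", "cy" (pixels), "k1" (the pictures are not rectified: a ray, as slopes to the right and down, at radius r is drawn at 1 + k1 r^2 times it, then the intrinsics apply), "rvec" (rotation vector, rad) and "tvec" (3), from world to camera coordinates, as OpenCV has them. Camera axes: x right, y down, z forward; pixel columns grow to the right and rows downward; lengths in m; the calibration is good to about 2 mm. A picture is of the moment at which its call begins.
- env.sign_off(): hands the job in; it is judged then, once.
The state is a dict: "time_s": time; "qpos": joint angles; "joint_velocities": joint speeds; "effort": joint torques, N m; "tool_pos": TCP position; "tool_rot": TCP orientation; "force": force on the tool from outside, world axes, zero at the start; "wrist_torque": the same for the moment, N m; "grip_width": finger opening in m; "grasp_force": force on a finger pad.
Only numpy, scipy, OpenCV 4.12 (cv2) and the standard library are available. Lean on these libraries where they do the work, as an engineer would, in place of code of your own. Each camera call takes 0.05 s, during which the arm holds its last target. There are 200 camera calls.

## Task

On the white extraction controller beside the waste tray, push the blue fin of the black dial round with your fingertips until the white index mark on the dial lines up with the yellow line on the collar (not the red one); do not pinch the fin between the fingers. Only when the dial is set, press the green start button fully down and let it come back up. Leave the bottles and other loose things where they stand, including the little vial on the controller.

Things in the scene. Friction and masses are not known exactly. Their poses are not given: they have to be found in the camera images.
- controller: white housing 200 (x) x 270 (y) x 60 mm high, fixed to the bench; origin at the centre of its underside; its x axis points away from the robot at yaw 0, z up. Dial axis at (0, 45) mm, button at (0, -90) mm in its frame
- dial (a joint): angle of the dial about its vertical axis, rad, growing anticlockwise seen from above; at 0 fin and index point along the housing's -x. Stops at -2.7 and 2.7. Friction (about 0.09 N m) keeps it where it is left; no spring
- dial_axis (a point): centre of the dial's upper face, 72 mm above the bench. The black disc is 112 mm across and 12 mm thick, lying on the housing, with a hub 24 mm across that stands 16 mm above the disc
- dial_index (a point): outer end of the white index mark (3 mm wide, 10 mm long, radial) at the dial's rim, 56 mm from the axis, level with the disc's upper face; the fin points straight at it
- fin_top (a point): middle of the top of the blue upright fin by which the dial is pushed: radial, 12 to 44 mm from the dial axis, 14 mm thick, 30 mm high above the disc (top 102 mm above the bench); this point is 28 mm from the axis. Pushing it with about 3 N turns the dial
- fin_left: the half (7 mm) of the fin on its clockwise side seen from above; pushing on this side turns the dial anticlockwise. Origin on the dial axis, at the disc's underside
- fin_right: the half (7 mm) of the fin on its anticlockwise side seen from above; pushing on this side turns the dial clockwise. Origin as for fin_left. Pressing on both halves at once counts as a pinch
- yellow_line: the yellow target line painted on the dark collar round the dial, radial, 18 mm long and 5 mm wide; origin at its middle, 68 mm from the dial axis, 65 mm above the bench; its own y axis runs along the line. The collar (outer diameter 156 mm, 4 mm high, white ticks) does not turn; yellow and red lie opposite each other and may be either way round
- red_line: the red line on the collar, same shape, opposite the yellow one: not the target
- start_button (a joint): travel of the green push button, 0 up, 0.006 m fully down; a spring returns it, about 5 N when fully down
- start_button_top (a point): middle of the top of the green button, 34 mm across, facing up
- vial: amber vial with orange cap, 26 mm across, 55 mm high, standing loose on the controller behind the button; origin at its foot
- white_jar: loose white jar, 80 mm across, 85 mm high; origin at its foot
- amber_bottle: loose amber bottle, 60 mm across, 120 mm high; origin at its foot
- cap_wrench: loose steel wrench lying on the bench, 170 mm long along its x; origin under its middle
- marker: loose red marker pen lying on the bench, 14 mm thick, 120 mm long along its x; origin under its middle
- funnel_cup: loose grey cup, 70 mm across, 70 mm high; origin at its foot

How it is judged (in metres and radians):
On the way, in this order (a step that is already met when the one before it is completed fails the run):
1. the white index mark lines up with the yellow line and the dial is at rest (x of dial_index in the frame of yellow_line between -0.004 and 0.004 m and horizontal distance between dial_index and yellow_line below 0.018 m and velocity of joint dial between -0.05 and 0.05 rad/s), for 0.3 s.
2. the start button is pressed down with the dial still set (x of dial_index in the frame of yellow_line between -0.004 and 0.004 m and horizontal distance between dial_index and yellow_line below 0.018 m and value of joint start_button above 0.0045 m), for 0.05 s.
At the end, for the whole second after the job is handed in: the outer end of the white index mark is within 4 mm, sideways, of the middle of the yellow line (the marks overlap), the dial is at rest, the start button has been pressed at least 4.5 mm after the dial was set and is up again (under 1.5 mm), and every loose thing is within 20 mm of where it stood (all of step 1 and value of joint start_button below 0.0015 m and distance of each of vial, white_jar, amber_bottle, cap_wrench, marker, funnel_cup from where it was at the start of the episode below 0.02 m); the robot touches nothing.
It fails at once if the fin is pinched: both of its sides pressed by the fingers at once (contact force between the fingers and fin_left above 1.5 N and contact force between the fingers and fin_right above 1.5 N).
It fails at once if the start button is pressed while the dial is not on the yellow line (not (x of dial_index in the frame of yellow_line between -0.004 and 0.004 m and horizontal distance between dial_index and yellow_line below 0.018 m) and value of joint start_button above 0.004 m).
It fails at once if a loose thing is lifted, knocked over or pushed more than 20 mm away (distance of any of vial, white_jar, amber_bottle, cap_wrench, marker, funnel_cup from where it was at the start of the episode above 0.02 m or angle between any of vial, white_jar, amber_bottle, cap_wrench, funnel_cup's own z axis and vertical above 0.35 rad).
It also fails if it takes over 64 s, if anything falls off the work surface, if the arm or the gripper's body presses on something with over 40 N, if the wrist force passes 120 N, or if a joint passes its speed limit or range.

## Working session

There is one attempt and no reset: what is moved stays moved. The work goes in short steps, Python scripts to look and compute and a shell command to move; the robot and the scene stay as the last step left them, time stands still between calls to the robot, and variables do not carry over. Pictures are saved under pics/ and viewed, at most 10 in all, crops included, and the job is handed in when it is done.

```bash
mkdir -p pics; ls; python3 - <<'E'
from cell import env
import cv2
o=env.get_obs()
for k in("time_s","tool_pos","tool_rot","force","grip_width"):print(k,o[k])
print(env.hold_point_z)
for n in("top","side"):
    c=env.read_camera(n);cv2.imwrite(f"pics/{n}0.png",c["pixels"])
    print(n,{k:c[k] for k in c if k not in("pixels","depth")})
E
```

```text
pics
time_s 0.0
tool_pos [ 0.19051154 -0.62088172  0.22146832]
tool_rot [-1.79892730e+02  6.92286328e-03  1.70650940e+01]
force [0.04392163 0.66467015 0.64150621]
grip_width 0.08718039147981933
0.0187
top {'fx': 401.85528376013883, 'fy': 401.85528376013883, 'cx': 264.1375301124182, 'cy': 191.45206949872977, 'k1': 0.03649828849858231, 'rvec': array([ 2.19073394, -2.12630186,  0.15756748]), 'tvec': array([-0.11680486,  0.53371552,  1.15681982])}
side {'fx': 455.78505644530475, 'fy': 455.78505644530475, 'cx': 258.1130499995889, 'cy': 187.34971615075207, 'k1': -0.12748196456560865, 'rvec': array([ 0.50833391, -2.77615507,  1.08590699]), 'tvec': array([0.46808244, 0.27485977, 1.12784872])}
```

View pics/top0.png

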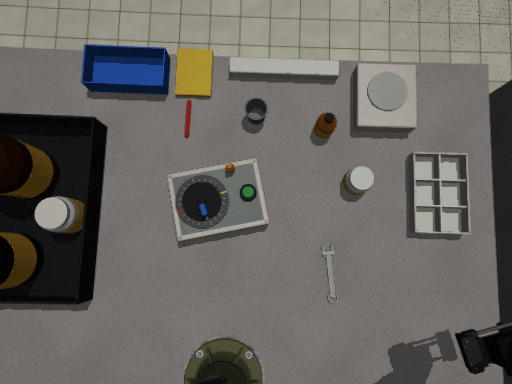

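View pics/side0.png

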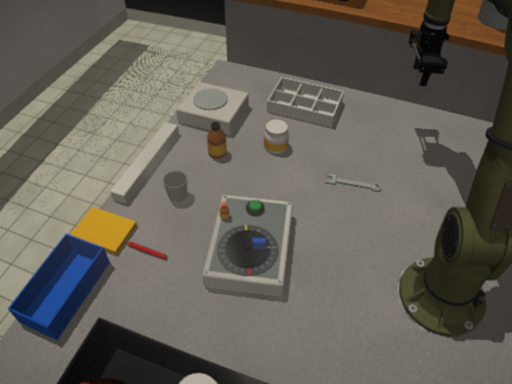

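The top view shows the controller around (217,198): the blue fin at (203,210) points toward the robot, yellow is at (224,193), red at (180,211), the green button at (248,192) and the vial at (230,168). The side view agrees. Next I measure these.

```bash
cat > h.py <<'E'
from cell import env
import cv2, numpy as np
def cast(c,px,z):
    K=np.array([[c["fx"],0,c["cx"]],[0,c["fy"],c["cy"]],[0,0,1]])
    u=cv2.undistortPoints(np.float64(px).reshape(-1,1,2),K,np.array([c["k1"],0,0,0])).reshape(-1,2)
    R=cv2.Rodrigues(c["rvec"])[0];o=-R.T@c["tvec"]
    d=np.c_[u,np.ones(len(u))]@R
    return o+d*((z-o[2])/d[:,2])[:,None]
H={"yellow":((22,110,90),(35,255,255)),"red":((0,120,60),(6,255,255)),"green":((50,110,40),(80,255,255)),
   "blue":((105,120,60),(125,255,255)),"orange":((5,130,130),(16,255,255))}
ROI={"top":(165,155,275,245),"side":(195,190,300,300)}
def blobs(c,col,roi):
    x0,y0,x1,y1=roi
    m=cv2.inRange(cv2.cvtColor(c["pixels"],cv2.COLOR_BGR2HSV),*map(np.array,H[col]))
    k=np.zeros_like(m);k[y0:y1,x0:x1]=m[y0:y1,x0:x1]
    n,_,s,ce=cv2.connectedComponentsWithStats(k)
    return [(s[i,4],ce[i]) for i in np.argsort(-s[1:,4])[:2]+1]
Z={"yellow":.065,"red":.065,"green":.07,"blue":.1,"orange":.11}
def look(cols=H,save=None):
    for n in("top","side"):
        c=env.read_camera(n)
        if save:
            x0,y0,x1,y1=ROI[n];cv2.imwrite(f"pics/{save}_{n}.png",cv2.resize(c["pixels"][y0:y1,x0:x1],None,fx=5,fy=5,interpolation=cv2.INTER_CUBIC))
        for col in cols:
            for a,p in blobs(c,col,ROI[n]): print(n,col,a,p.round(1),cast(c,p,Z[col])[0].round(4))
E
python3 - <<'E'
from h import *
look(save="a")
E
```

```text
top yellow 14 [223.6 191.6] [0.529  0.0167 0.065 ]
top red 12 [180.  210.2] [0.4714 0.1389 0.065 ]
top green 116 [247.5 191.5] [ 0.5308 -0.0525  0.07  ]
top blue 75 [202.9 209.1] [0.4738 0.0688 0.1   ]
top orange 19 [228.9 165.4] [0.5976 0.0009 0.11  ]
side yellow 14 [245.5 227.1] [0.5285 0.0193 0.065 ]
side red 20 [249.  270.8] [0.4716 0.1403 0.065 ]
side green 81 [254.7 204.5] [ 0.5322 -0.0579  0.07  ]
side blue 72 [258.4 240.2] [0.474  0.0704 0.1   ]
side orange 15 [223.6 203.6] [5.967e-01 3.000e-04 1.100e-01]
```

View pics/a_top.png

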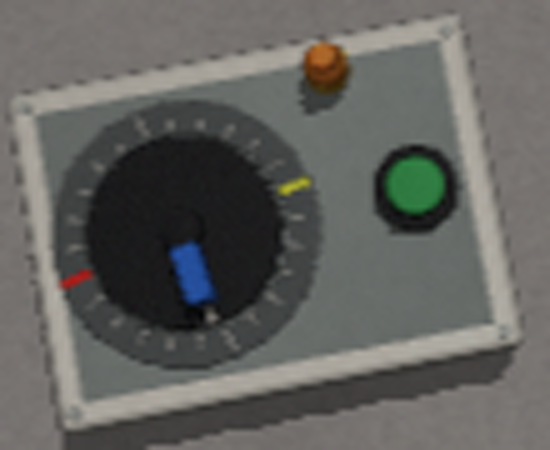

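View pics/a_side.png

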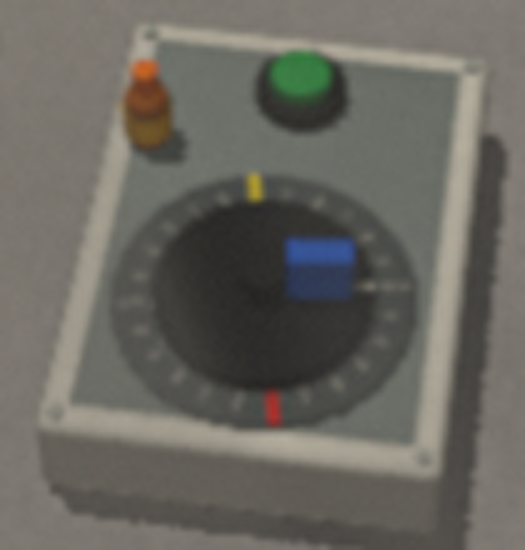

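```bash
cat >> h.py <<'E'
from scipy.spatial.transform import Rotation as Ro
AX=np.array([.500,.079])
def to(x,y,z,yaw):
    o=env.get_obs();R=Ro.from_euler("xyz",o["tool_rot"],degrees=True)
    d=R.inv().apply(np.array([x,y,z])-o["tool_pos"])*100
    print("to",np.round([x,y,z,yaw],3),"dp",d.round(2),"twist",round(-((yaw-o["tool_rot"][2]+180)%360-180),1))
def fin(th,gap,z,r=.034,half=.022):   # fingertip pose beside the fin at world angle th
    a=np.radians(th);u=np.array([np.cos(a),np.sin(a)]);t=np.array([-u[1],u[0]])
    to(*(AX+r*u-(half+gap)*t),z,th+180)
E
python3 - <<'E'
from h import *
to(.46,-.3,.22,17); fin(-160,.015,.16)
E
```

```text
to [ 0.46 -0.3   0.22 17.  ] dp [ 35.18 -22.79   0.21] twist 0.1
to [ 0.455  0.102  0.16  20.   ] dp [ 46.54 -61.36   6.25] twist -2.9
```

```bash
python3 -m jog '[{"dp":[5,-3.2,0],"twist":0,"fingers":0},{"dp":[10,-6.5,0],"twist":0,"fingers":0},{"dp":[15,-9.8,0],"twist":0,"fingers":0},{"dp":[20,-13,0],"twist":0,"fingers":0},{"dp":[25,-16.2,0],"twist":0,"fingers":0},{"dp":[30,-19.5,0],"twist":0,"fingers":0},{"dp":[35.2,-22.8,0],"twist":0,"fingers":0},{"dp":[35.2,-22.8,0],"twist":0,"fingers":0}]' 30; python3 - <<'E'
from h import *
fin(-160,.015,.16)
print(env.get_obs()["qpos"])
E
```

```text
time_s: 1.2
tool_pos: [0.4642, -0.2941, 0.2228]
tool_rot: [-179.9, -0.1, 17.7]
force: [-0.5, -0.5, -1.1]
grip_width: 0.0148
grasp_force: 0.0
to [ 0.455  0.102  0.16  20.   ] dp [ 11.18 -38.01   6.36] twist -2.3
[ 48.81725327   7.19994493 -20.76608655  96.99596548   2.46426443
  76.24018238 -44.70369883]
```

```bash
python3 -m jog '[{"dp":[1.6,-5.4,0],"twist":0,"fingers":0},{"dp":[3.2,-10.8,0],"twist":0,"fingers":0},{"dp":[4.8,-16.2,0],"twist":0,"fingers":0},{"dp":[6.4,-21.6,0],"twist":0,"fingers":0},{"dp":[8,-27,1],"twist":0,"fingers":0},{"dp":[9.6,-32.5,3],"twist":-1,"fingers":0},{"dp":[11.2,-38,6.3],"twist":-2.3,"fingers":0},{"dp":[11.2,-38,6.3],"twist":-2.3,"fingers":0}]' 30; python3 -m jog '[{"dp":[0,0,0],"twist":0,"fingers":0},{"dp":[0,0,0],"twist":0,"fingers":0}]'; python3 - <<'E'
from h import *
fin(-160,.015,.09);fin(-160,.0,.09)
print(env.get_obs()["qpos"],env.get_obs()["tool_pos"])
E
```

```text
time_s: 2.2
tool_pos: [0.4536, 0.0994, 0.1577]
tool_rot: [-179.9, 0.2, 19.8]
force: [-0.1, -0.1, 0.4]
grip_width: 0.0002
grasp_force: 0.0
time_s: 2.45
tool_pos: [0.4566, 0.094, 0.1601]
tool_rot: [180.0, -0.0, 19.2]
force: [0.2, 0.2, 0.7]
grip_width: 0.0003
grasp_force: 0.0
to [ 0.455  0.102  0.09  20.   ] dp [ 0.14 -0.81  7.  ] twist -0.8
to [ 0.461  0.088  0.09  20.   ] dp [0.17 0.69 7.01] twist -0.8
[ 2.88624783e+01 -1.83121050e-01 -4.32057522e+01  1.11696949e+02
 -8.60583041e-02  6.83932707e+01 -8.51350871e+01] [0.45662883 0.09404957 0.16005197]
```

```bash
python3 -m jog '[{"dp":[0.1,-0.8,0],"twist":0,"fingers":0},{"dp":[0.1,-0.8,2],"twist":-0.8,"fingers":0},{"dp":[0.1,-0.8,4],"twist":-0.8,"fingers":0},{"dp":[0.1,-0.8,5.5],"twist":-0.8,"fingers":0},{"dp":[0.1,-0.8,7],"twist":-0.8,"fingers":0},{"dp":[0.1,-0.8,7],"twist":-0.8,"fingers":0},{"dp":[0.1,-0.8,7],"twist":-0.8,"fingers":0},{"dp":[0.1,-0.8,7],"twist":-0.8,"fingers":0}]'; python3 - <<'E'
from h import *
for th in(-160,-150,-140,-130,-120,-110,-100,-90,-80):fin(th,0,.09)
E
```

```text
time_s: 3.45
tool_pos: [0.4547, 0.104, 0.0902]
tool_rot: [180.0, -0.1, 20.2]
force: [0.5, 0.3, 0.8]
grip_width: 0.0007
grasp_force: 0.0
to [ 0.461  0.088  0.09  20.   ] dp [-0.01  1.69  0.02] twist 0.2
to [ 0.46   0.081  0.09  30.   ] dp [-0.34  2.32  0.02] twist -9.8
to [ 0.46   0.074  0.09  40.   ] dp [-0.56  2.99  0.02] twist -19.8
to [ 0.461  0.067  0.09  50.   ] dp [-0.66  3.69  0.02] twist -29.8
to [ 0.464  0.061  0.09  60.   ] dp [-0.63  4.39  0.02] twist -39.8
to [4.68e-01 5.50e-02 9.00e-02 7.00e+01] dp [-0.49  5.08  0.02] twist -49.8
to [4.72e-01 4.90e-02 9.00e-02 8.00e+01] dp [-0.22  5.74  0.02] twist -59.8
to [4.78e-01 4.50e-02 9.00e-02 9.00e+01] dp [0.15 6.34 0.02] twist -69.8
to [4.84e-01 4.20e-02 9.00e-02 1.00e+02] dp [0.62 6.86 0.02] twist -79.8
```

Clear of everything. Push first to about −110° with slow rows.

```bash
python3 -m jog '[{"dp":[0,0.9,0],"twist":0,"fingers":0},{"dp":[0,1.7,0],"twist":0,"fingers":0},{"dp":[-0.3,2.3,0],"twist":-9.8,"fingers":0},{"dp":[-0.6,3,0],"twist":-19.8,"fingers":0},{"dp":[-0.7,3.7,0],"twist":-29.8,"fingers":0},{"dp":[-0.6,4.4,0],"twist":-39.8,"fingers":0},{"dp":[-0.5,5.1,0],"twist":-49.8,"fingers":0},{"dp":[-0.5,5.1,0],"twist":-49.8,"fingers":0}]'; python3 -m jog '[{"dp":[0,0,0],"twist":0,"fingers":0},{"dp":[0,0,0],"twist":0,"fingers":0}]';python3 - <<'E'
from h import *
look(["blue","yellow"],save="b")
for th in(-110,-100,-90,-80,-75,-70):fin(th,0,.09)
E
```

```text
time_s: 4.45
tool_pos: [0.4671, 0.0536, 0.0894]
tool_rot: [-180.0, 0.0, 69.8]
force: [-0.8, 0.2, -0.3]
grip_width: 0.0005
grasp_force: 0.3
time_s: 4.7
tool_pos: [0.4672, 0.0541, 0.0896]
tool_rot: [180.0, 0.0, 69.9]
force: [-0.1, 0.3, -0.8]
grip_width: 0.0007
grasp_force: 0.0
side blue 68 [253.6 236.7] [0.4886 0.0647 0.1   ]
side yellow 20 [245.6 227.2] [0.5281 0.0195 0.065 ]
to [4.68e-01 5.50e-02 9.00e-02 7.00e+01] dp [ 0.06  0.04 -0.04] twist -0.1
to [4.72e-01 4.90e-02 9.00e-02 8.00e+01] dp [-0.27  0.66 -0.04] twist -10.1
to [4.78e-01 4.50e-02 9.00e-02 9.00e+01] dp [-0.49  1.33 -0.04] twist -20.1
to [4.84e-01 4.20e-02 9.00e-02 1.00e+02] dp [-0.59  2.03 -0.04] twist -30.1
to [4.88e-01 4.00e-02 9.00e-02 1.05e+02] dp [-0.59  2.39 -0.04] twist -35.1
to [4.91e-01 4.00e-02 9.00e-02 1.10e+02] dp [-0.56  2.74 -0.04] twist -40.1
```

View pics/b_side.png

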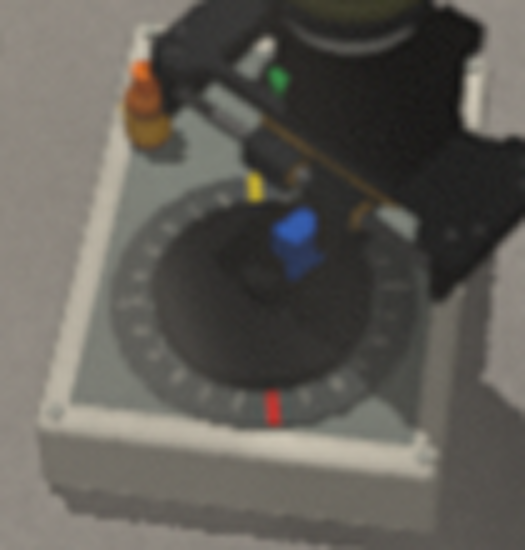

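The fin (about (295,240) in the crop) has followed the fingertip; the vial still stands and yellow is visible at (255,187). Continue to about −72°.

```bash
python3 -m jog '[{"dp":[-0.3,0.7,0],"twist":-10,"fingers":0},{"dp":[-0.5,1.3,0],"twist":-20,"fingers":0},{"dp":[-0.6,2,0],"twist":-30,"fingers":0},{"dp":[-0.6,2.4,0],"twist":-35,"fingers":0},{"dp":[-0.6,2.6,0],"twist":-38,"fingers":0},{"dp":[-0.6,2.6,0],"twist":-38,"fingers":0},{"dp":[-0.6,2.6,0],"twist":-38,"fingers":0}]';python3 - <<'E'
from h import *
look(["blue","yellow"],save="c")
for th in(-72,-65,-80):
  for g in (0,-.002,.02):fin(th,g,.09)
E
```

```text
time_s: 5.68
tool_pos: [0.489, 0.0394, 0.0894]
tool_rot: [-179.9, 0.0, 107.9]
force: [-2.2, -0.6, 0.4]
grip_width: 0.0003
grasp_force: 1.1
top yellow 7 [225. 191.] [0.531  0.0127 0.065 ]
side blue 70 [248.9 233.2] [0.5034 0.0588 0.1   ]
side yellow 15 [245.3 227.3] [0.5289 0.0199 0.065 ]
to [4.90e-01 4.00e-02 9.00e-02 1.08e+02] dp [ 0.02  0.07 -0.06] twist -0.1
to [4.91e-01 4.00e-02 9.00e-02 1.08e+02] dp [ 0.02  0.27 -0.06] twist -0.1
to [4.71e-01 3.40e-02 9.00e-02 1.08e+02] dp [ 0.02 -1.93 -0.06] twist -0.1
to [4.94e-01 3.90e-02 9.00e-02 1.15e+02] dp [-0.22  0.5  -0.06] twist -7.1
to [4.96e-01 4.00e-02 9.00e-02 1.15e+02] dp [-0.2   0.7  -0.07] twist -7.1
to [4.76e-01 3.00e-02 9.00e-02 1.15e+02] dp [-0.47 -1.48 -0.06] twist -7.1
to [4.84e-01 4.20e-02 9.00e-02 1.00e+02] dp [ 0.36 -0.38 -0.06] twist 7.9
to [4.86e-01 4.20e-02 9.00e-02 1.00e+02] dp [ 0.33 -0.19 -0.06] twist 7.9
to [4.65e-01 3.80e-02 9.00e-02 1.00e+02] dp [ 0.64 -2.36 -0.06] twist 7.9
```

View pics/c_side.png

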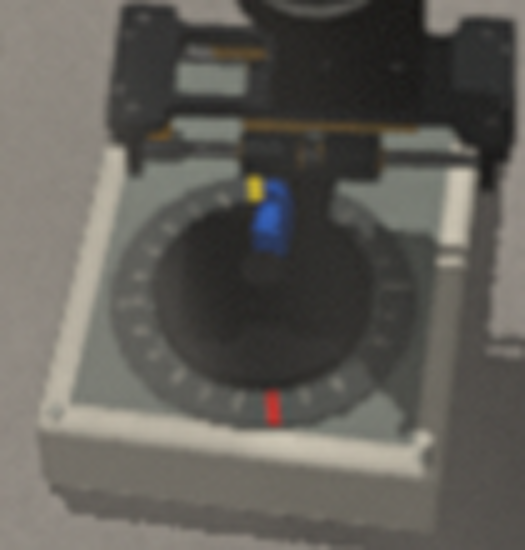

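```bash
python3 -m jog '[{"dp":[-0.1,0.2,0],"twist":-2.5,"fingers":0},{"dp":[-0.15,0.38,0],"twist":-5,"fingers":0},{"dp":[-0.15,0.38,0],"twist":-5,"fingers":0},{"dp":[-0.15,0.38,0],"twist":-5,"fingers":0},{"dp":[-0.15,-1,0],"twist":-5,"fingers":0},{"dp":[-0.15,-1.8,0],"twist":-5,"fingers":0},{"dp":[-0.15,-1.8,-4],"twist":-5,"fingers":0},{"dp":[-0.15,-1.8,-8],"twist":-5,"fingers":0}]'
python3 -m jog '[{"dp":[-5,0,-2],"twist":0,"fingers":0},{"dp":[-10,0,-4],"twist":0,"fingers":0},{"dp":[-15,0,-4],"twist":0,"fingers":0},{"dp":[-20,0,-4],"twist":0,"fingers":0},{"dp":[-20,0,-4],"twist":0,"fingers":0}]'
python3 - <<'E'
from h import *
print(env.get_obs()["tool_pos"],env.get_obs()["tool_rot"])
look(["blue","yellow","red","green","orange"],save="d")
E
```

```text
time_s: 6.78
tool_pos: [0.4721, 0.033, 0.1704]
tool_rot: [180.0, -0.0, 113.0]
force: [0.6, -0.7, 0.4]
grip_width: 0.0004
grasp_force: 0.0
time_s: 7.4
tool_pos: [0.5508, -0.1562, 0.209]
tool_rot: [180.0, 0.0, 112.6]
force: [-0.3, 0.3, -0.3]
grip_width: 0.0004
grasp_force: 0.0
[ 0.55078049 -0.15622825  0.20895896] [1.79986751e+02 1.02079191e-02 1.12561047e+02]
top blue 71 [209.5 197.3] [0.5072 0.0522 0.1   ]
top yellow 13 [223.6 191.5] [0.5293 0.0166 0.065 ]
top red 12 [180.  210.2] [0.4714 0.1389 0.065 ]
top green 115 [247.5 191.5] [ 0.5308 -0.0524  0.07  ]
top orange 20 [228.8 165.6] [0.597 0.001 0.11 ]
side blue 71 [248.3 232.1] [0.5061 0.0564 0.1   ]
side yellow 8 [244.8 226.5] [0.5311 0.0181 0.065 ]
side red 20 [249.  270.8] [0.4716 0.1403 0.065 ]
side green 58 [255.1 205.4] [ 0.53   -0.0551  0.07  ]
side orange 16 [223.6 203.8] [0.5966 0.0008 0.11  ]
side orange 2 [221.5 209.5] [0.5939 0.0205 0.11  ]
```

View pics/d_top.png

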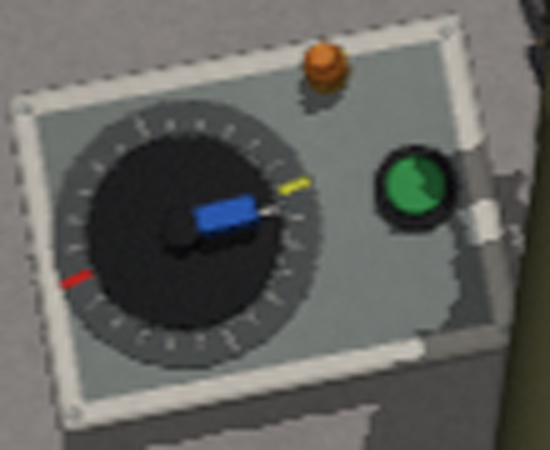

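View pics/d_side.png

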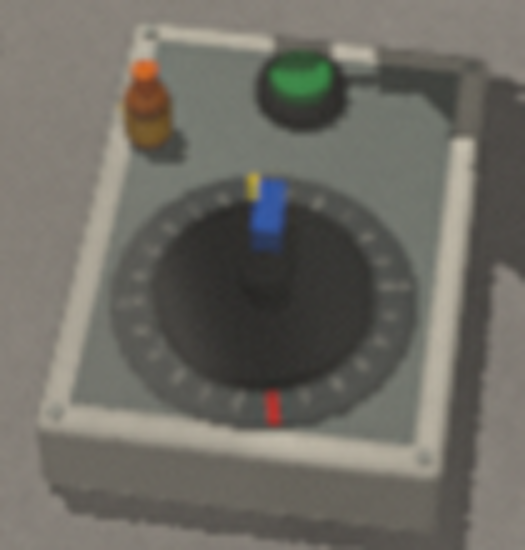

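The vial and lines are unmoved. In the top crop the white mark is at (267,210), short of yellow at (294,187), so a bit more is needed. I'll measure the angles.

```bash
cat >> h.py <<'E'
def ang():
    c=env.read_camera("top");r=(165,155,275,245)
    y,d=[cast(c,blobs(c,k,r)[0][1],.065)[0,:2] for k in("yellow","red")]
    ax=(y+d)/2;f=cast(c,blobs(c,"blue",r)[0][1],.102)[0,:2]
    A=lambda v:round(float(np.degrees(np.arctan2(v[1],v[0]))),1)
    g=c["pixels"].astype(float).min(2)   # brightest whitish pixel area on the disc's rim
    V,U=np.mgrid[155:245,165:275];P=cast(c,np.c_[U.ravel(),V.ravel()],.072)[:,:2]-ax
    rr=np.hypot(*P.T);a0=np.arctan2(*(f-ax)[::-1]);da=(np.arctan2(P[:,1],P[:,0])-a0+np.pi)%(2*np.pi)-np.pi
    k=(rr>.044)&(rr<.056)&(abs(da)<.35);w=np.clip(g[155:245,165:275].ravel()[k]-60,0,None)
    print("axis",ax.round(4),"yellow",A(y-ax),"fin",A(f-ax),"mark",A((P[k]*w[:,None]).sum(0)),"w",w.sum())
E
python3 - <<'E'
from h import *
ang(); ang(); fin(-74,.015,.16)
E
```

```text
axis [0.5003 0.0778] yellow -64.7 fin -75.5 mark -75.7 w 343.0
axis [0.5003 0.0778] yellow -64.7 fin -75.3 mark -75.2 w 336.0
to [4.74e-01 3.60e-02 1.60e-01 1.06e+02] dp [20.09  0.22  4.98] twist 7.1
```

```bash
sed -i 's/half=.022/half=.017/; s/AX=.*/AX=np.array([.5003,.0783])/' h.py; python3 -m jog '[{"dp":[5,0,0],"twist":0,"fingers":0},{"dp":[10,0,0],"twist":0,"fingers":0},{"dp":[15,0,0],"twist":3,"fingers":0},{"dp":[20.1,0,3],"twist":7,"fingers":0},{"dp":[20.1,0,5],"twist":7,"fingers":0},{"dp":[20.1,0,5],"twist":7,"fingers":0},{"dp":[20.1,0,5],"twist":7,"fingers":0}]'
python3 - <<'E'
from h import *
fin(-75,.015,.09)
E
```

```text
time_s: 8.48
tool_pos: [0.4728, 0.0337, 0.1604]
tool_rot: [179.9, 0.0, 106.0]
force: [-0.5, -0.2, -0.1]
grip_width: 0.0008
grasp_force: 0.0
to [4.78e-01 3.70e-02 9.00e-02 1.05e+02] dp [0.19 0.61 7.04] twist 1.0
```

```bash
python3 -m jog '[{"dp":[0.2,0.2,2.5],"twist":1,"fingers":0},{"dp":[0.2,0.2,5],"twist":1,"fingers":0},{"dp":[0.2,0.2,7],"twist":1,"fingers":0},{"dp":[0.2,0.2,7],"twist":1,"fingers":0},{"dp":[0.2,0.2,7],"twist":1,"fingers":0}]'
python3 - <<'E'
from h import *
for t in(-75,-70,-67,-65): fin(t,0,.09)
E
```

```text
time_s: 9.1
tool_pos: [0.4748, 0.036, 0.0907]
tool_rot: [179.9, 0.0, 104.9]
force: [-0.1, 0.6, 0.4]
grip_width: 0.0006
grasp_force: 0.0
to [4.93e-01 4.10e-02 9.00e-02 1.05e+02] dp [0.03 1.86 0.08] twist -0.1
to [4.96e-01 4.10e-02 9.00e-02 1.10e+02] dp [-0.11  2.16  0.08] twist -5.1
to [4.98e-01 4.00e-02 9.00e-02 1.13e+02] dp [-0.17  2.35  0.08] twist -8.1
to [4.99e-01 4.00e-02 9.00e-02 1.15e+02] dp [-0.21  2.47  0.08] twist -10.1
```

```bash
python3 -m jog '[{"dp":[0,1,0],"twist":0,"fingers":0},{"dp":[0,1.8,0],"twist":0,"fingers":0},{"dp":[-0.1,2.15,0],"twist":-5,"fingers":0},{"dp":[-0.2,2.4,0],"twist":-9,"fingers":0},{"dp":[-0.2,2.4,0],"twist":-9,"fingers":0},{"dp":[-0.2,2.4,0],"twist":-9,"fingers":0},{"dp":[-0.2,2.4,0],"twist":-9,"fingers":0}]'
python3 -m jog '[{"dp":[0,-1.2,0],"twist":0,"fingers":0},{"dp":[0,-2.4,0],"twist":0,"fingers":0},{"dp":[0,-2.4,-4],"twist":0,"fingers":0},{"dp":[0,-2.4,-8],"twist":0,"fingers":0},{"dp":[-5,-2.4,-10],"twist":0,"fingers":0},{"dp":[-10,-2.4,-12],"twist":0,"fingers":0},{"dp":[-15,-2.4,-12],"twist":0,"fingers":0},{"dp":[-19,-2.4,-12],"twist":0,"fingers":0}]'
python3 - <<'E'
from h import *
ang(); ang(); fin(-67,.017,.16)
E
```

```text
time_s: 9.98
tool_pos: [0.4977, 0.0405, 0.0896]
tool_rot: [180.0, 0.0, 113.9]
force: [0.6, -0.4, -0.2]
grip_width: 0.0008
grasp_force: 0.2
time_s: 10.98
tool_pos: [0.5525, -0.1456, 0.21]
tool_rot: [180.0, 0.1, 113.8]
force: [-0.7, 1.4, -0.3]
grip_width: 0.0004
grasp_force: 0.0
axis [0.5003 0.0778] yellow -64.7 fin -68.6 mark -67.1 w 390.0
axis [0.5003 0.0778] yellow -64.7 fin -68.4 mark -67.0 w 392.0
to [4.82e-01 3.40e-02 1.60e-01 1.13e+02] dp [19.56  0.87  4.87] twist 0.5
```

```bash
python3 -m jog '[{"dp":[5,0,0],"twist":0,"fingers":0},{"dp":[10,0,0],"twist":0,"fingers":0},{"dp":[15,0,0],"twist":0,"fingers":0},{"dp":[19.5,0.5,3],"twist":0.5,"fingers":0},{"dp":[19.5,0.5,5],"twist":0.5,"fingers":0},{"dp":[19.5,0.5,8],"twist":0.5,"fingers":0},{"dp":[19.5,0.5,12],"twist":0.5,"fingers":0},{"dp":[19.5,0.5,12],"twist":0.5,"fingers":0}]'
python3 -m jog '[{"dp":[0,0,0],"twist":0,"fingers":0}]'
python3 - <<'E'
from h import *
for t in(-68,-63): fin(t,0,.09)
E
```

```text
time_s: 12.08
tool_pos: [0.4746, 0.0374, 0.0873]
tool_rot: [-179.7, -0.2, 113.5]
force: [-0.5, 0.0, 0.1]
grip_width: 0.0006
grasp_force: 0.0
time_s: 12.2
tool_pos: [0.4784, 0.0375, 0.0908]
tool_rot: [179.9, 0.0, 113.5]
force: [-0.1, 0.4, 0.6]
grip_width: 0.0006
grasp_force: 0.0
to [4.97e-01 4.00e-02 9.00e-02 1.12e+02] dp [-0.49  1.84  0.08] twist 1.5
to [5.01e-01 4.00e-02 9.00e-02 1.17e+02] dp [-0.63  2.14  0.08] twist -3.5
```

```bash
python3 -m jog '[{"dp":[-0.6,0.5,0],"twist":0,"fingers":0},{"dp":[-0.6,1.4,0],"twist":0,"fingers":0},{"dp":[-0.6,1.8,0],"twist":-1,"fingers":0},{"dp":[-0.6,1.9,0],"twist":-3.5,"fingers":0},{"dp":[-0.6,1.9,0],"twist":-3.5,"fingers":0},{"dp":[-0.6,1.9,0],"twist":-3.5,"fingers":0}]'
python3 - <<'E'
from h import *
for t in(-65,-64,-63): fin(t,0,.09)
E
```

```text
time_s: 12.95
tool_pos: [0.4979, 0.0394, 0.0895]
tool_rot: [-180.0, -0.0, 116.9]
force: [0.0, 0.3, 0.6]
grip_width: 0.0007
grasp_force: 0.2
to [4.99e-01 4.00e-02 9.00e-02 1.15e+02] dp [ 0.02  0.16 -0.05] twist 1.9
to [5.00e-01 4.00e-02 9.00e-02 1.16e+02] dp [-0.01  0.22 -0.05] twist 0.9
to [5.01e-01 4.00e-02 9.00e-02 1.17e+02] dp [-0.04  0.28 -0.05] twist -0.1
```

```bash
python3 -m jog '[{"dp":[0,0.12,0],"twist":0,"fingers":0},{"dp":[0,0.25,0],"twist":0,"fingers":0},{"dp":[0,0.25,0],"twist":0,"fingers":0},{"dp":[0,0.25,0],"twist":0,"fingers":0}]'
python3 -m jog '[{"dp":[0,-1.2,0],"twist":0,"fingers":0},{"dp":[0,-2.4,0],"twist":0,"fingers":0},{"dp":[0,-2.4,-4],"twist":0,"fingers":0},{"dp":[0,-2.4,-8],"twist":0,"fingers":0},{"dp":[-5,-2.4,-10],"twist":0,"fingers":0},{"dp":[-10,-2.4,-12],"twist":0,"fingers":0},{"dp":[-15,-2.4,-12],"twist":0,"fingers":0},{"dp":[-19,-2.4,-12],"twist":0,"fingers":0}]'
python3 - <<'E'
from h import *
ang(); ang(); look(["green"],save="e")
E
```

```text
time_s: 13.45
tool_pos: [0.5001, 0.04, 0.0895]
tool_rot: [-180.0, 0.0, 116.9]
force: [-1.5, -2.0, 1.0]
grip_width: 0.0004
grasp_force: 1.2
time_s: 14.45
tool_pos: [0.5651, -0.142, 0.2099]
tool_rot: [180.0, 0.1, 116.9]
force: [-0.3, 1.4, -0.3]
grip_width: 0.0004
grasp_force: 0.0
axis [0.5004 0.0774] yellow -64.6 fin -65.4 mark -65.3 w 322.0
axis [0.5004 0.0774] yellow -64.6 fin -65.4 mark -65.2 w 329.0
top green 114 [247.5 191.6] [ 0.5306 -0.0524  0.07  ]
side green 50 [256.1 205.4] [ 0.5274 -0.0562  0.07  ]
side green 1 [255. 201.] [ 0.5358 -0.0699  0.07  ]
```

View pics/e_top.png

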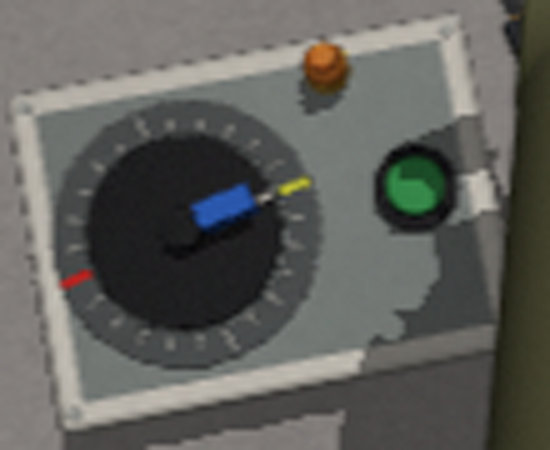

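The white mark sits in line with yellow at (294,187), within 1°. Next, the button; I'll turn the gripper body away from the vial and fin.

```bash
python3 - <<'E'
from h import *
c=env.read_camera("top");d=c["depth"][188:195,244:251];R=cv2.Rodrigues(c["rvec"])[0]
p=blobs(c,"green",ROI["top"])[0][1]
for z in(.06,.07,.08,.09):
    w=cast(c,p,z)[0];print(w.round(4),(R@w+c["tvec"])[2].round(4))
print(np.median(d)); to(.531,-.0535,.13,57)
E
```

```text
[ 0.532  -0.0524  0.06  ] 1.1684
[ 0.5306 -0.0527  0.07  ] 1.1583
[ 0.5293 -0.053   0.08  ] 1.1483
[ 0.528  -0.0533  0.09  ] 1.1382
1.1472719
to [ 5.31e-01 -5.40e-02  1.30e-01  5.70e+01] dp [9.09 0.9  7.96] twist 60.0
```

```bash
python3 -m jog '[{"dp":[1.5,0.1,0],"twist":10,"fingers":0},{"dp":[3,0.3,0],"twist":20,"fingers":0},{"dp":[4.5,0.4,0],"twist":30,"fingers":0},{"dp":[6,0.5,0],"twist":40,"fingers":0},{"dp":[7.5,0.7,2],"twist":50,"fingers":0},{"dp":[9,0.8,5],"twist":60,"fingers":0},{"dp":[9,0.8,8],"twist":60,"fingers":0},{"dp":[9,0.8,8],"twist":60,"fingers":0}]'
python3 -m jog '[{"dp":[0,0,0],"twist":0,"fingers":0},{"dp":[0,0,0],"twist":0,"fingers":0}]'
python3 - <<'E'
from h import *
to(.5295,-.0535,.083,57)
E
```

```text
time_s: 15.7
tool_pos: [0.5287, -0.0543, 0.128]
tool_rot: [-179.8, 0.1, 57.1]
force: [0.6, -0.0, 0.8]
grip_width: 0.0004
grasp_force: 0.0
time_s: 15.95
tool_pos: [0.5321, -0.0559, 0.1311]
tool_rot: [179.9, -0.0, 57.0]
force: [0.0, 0.4, -0.0]
grip_width: 0.0004
grasp_force: 0.0
to [ 5.3e-01 -5.4e-02  8.3e-02  5.7e+01] dp [ 0.06 -0.37  4.81] twist -0.0
```

```bash
python3 -m jog '[{"dp":[0.05,-0.35,2],"twist":0,"fingers":0},{"dp":[0.05,-0.35,4],"twist":0,"fingers":0},{"dp":[0.05,-0.35,4.8],"twist":0,"fingers":0},{"dp":[0.05,-0.35,5.2],"twist":0,"fingers":0},{"dp":[0.05,-0.35,5.5],"twist":0,"fingers":0},{"dp":[0.05,-0.35,5.5],"twist":0,"fingers":0},{"dp":[0.05,-0.35,5.5],"twist":0,"fingers":0}]'
```

```text
time_s: 16.82
tool_pos: [0.5286, -0.0538, 0.0764]
tool_rot: [180.0, 0.1, 57.0]
force: [-5.8, -0.1, 10.9]
grip_width: 0.0004
grasp_force: 5.5
```

```bash
python3 -m jog '[{"dp":[0,0,0.1],"twist":0,"fingers":0},{"dp":[0,0,0.2],"twist":0,"fingers":0},{"dp":[0,0,0.2],"twist":0,"fingers":0}]'; python3 - <<'E'
from h import *
for n in("side",):
    c=env.read_camera(n);cv2.imwrite("pics/f.png",cv2.resize(c["pixels"][190:300,195:300],None,fx=5,fy=5,interpolation=cv2.INTER_CUBIC))
E
```

```text
time_s: 17.2
tool_pos: [0.5287, -0.0538, 0.0761]
tool_rot: [180.0, 0.1, 57.0]
force: [-11.1, 0.5, 23.4]
grip_width: 0.0006
grasp_force: 11.7
```

View pics/f.png

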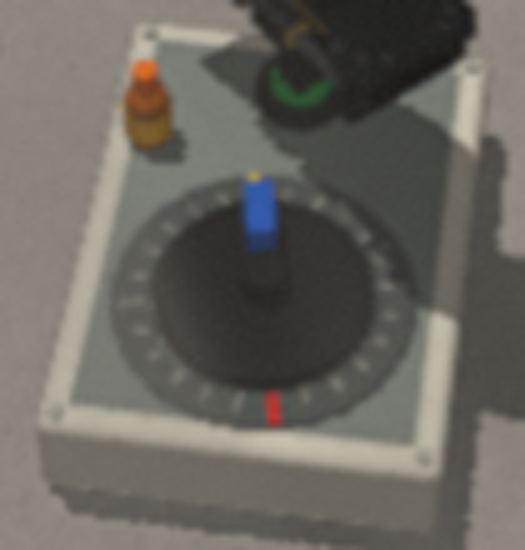

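```bash
python3 -m jog '[{"dp":[0,0,-2],"twist":0,"fingers":0},{"dp":[0,0,-6],"twist":0,"fingers":0},{"dp":[-5,4,-10],"twist":0,"fingers":0},{"dp":[-10,8,-12],"twist":0,"fingers":0},{"dp":[-12,8,-12],"twist":0,"fingers":0},{"dp":[-12,8,-12],"twist":0,"fingers":0}]'; python3 - <<'E'
from h import *
ang()
c=env.read_camera("top");R=cv2.Rodrigues(c["rvec"])[0]
V,U=np.mgrid[170:215,225:270];d=c["depth"][170:215,225:270]
K=np.array([[c["fx"],0,c["cx"]],[0,c["fy"],c["cy"]],[0,0,1]])
u=cv2.undistortPoints(np.float64(np.c_[U.ravel(),V.ravel()]).reshape(-1,1,2),K,np.array([c["k1"],0,0,0])).reshape(-1,2)
P=(np.c_[u,np.ones(len(u))]*d.ravel()[:,None]-c["tvec"])@R
b=cast(c,blobs(c,"green",ROI["top"])[0][1],.08)[0];print(b)
r=np.hypot(*(P[:,:2]-b[:2]).T)
for a in range(0,36,3):
    k=(r>a/1e3)&(r<(a+3)/1e3)&(d.ravel()>0);print(a,k.sum(),np.percentile(P[k,2],[10,50,90]).round(4))
E
```

```text
time_s: 18.0
tool_pos: [0.53, -0.2022, 0.1937]
tool_rot: [179.8, 0.0, 56.6]
force: [0.2, 0.2, -0.2]
grip_width: 0.0007
grasp_force: 0.0
axis [0.5004 0.0774] yellow -64.6 fin -65.5 mark -65.3 w 325.0
[ 0.52951569 -0.05282193  0.08      ]
0 4 [0.081  0.0816 0.0819]
3 9 [0.0792 0.0817 0.0835]
6 19 [0.078  0.0815 0.0836]
9 22 [0.0781 0.0821 0.0845]
12 33 [0.0783 0.0812 0.0833]
15 34 [0.0678 0.0767 0.0813]
18 44 [0.0698 0.0719 0.074 ]
21 50 [0.0676 0.0716 0.0739]
24 49 [0.0576 0.0611 0.0711]
27 64 [0.0577 0.0601 0.0627]
30 67 [0.0568 0.0599 0.0626]
33 79 [0.0568 0.0598 0.0628]
```

The ring is at 72 mm. The button stopped hard at 76 mm, its full 6 mm of travel, and is back up at 81.5 mm. The dial is still set.

```bash
python3 -c "
from cell import env
print(env.sign_off())"
```

```text
the job is handed in; nothing more can be done
None
```

The job is handed in: the dial's white mark is within about 1° of the yellow line, the green button was pressed fully down and came back up, and the vial looked unmoved, though I didn't re-check the other loose items.

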